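# Push the lowest panel out of the panel feeder

### The arm

A 6-joint arm with a two-finger parallel gripper is mounted at the origin on a cart in front of the work surface, level with it; the furniture and walls round the work are solid. World frame = base frame: x ahead of the robot, y to its left, z up, the work surface at z = 0. Lengths are in mm, angles in degrees, forces in N, time in s.
With the tool pointing down it reaches from about 300 to 850 mm from the base axis. Payload 4.2 kg.
Tool frame: the origin (TCP) lies midway between the tips of the shut fingers; the grasp point (between the pads) lies 19 mm behind it (env.grasp_offset is the distance from the TCP to the grasp point, in mm); z points along the fingers, y is the line along which they close (so a half turn about z gives the same grasp; the last joint's range is limited). The gripper opens to 91 mm and grips with 3 to 60 N. Pads are 32 mm wide; open, the fingers measure 118 mm over their backs; the gripper's body (76 mm by 178 mm) begins 60 mm behind the grasp point.
Start: joints at [-74.771, 18.312, 89.639, -0, 72.044, -1.146], TCP at [162.11, -551.692, 213.976] pointing down, gripper open.
Joint ranges: [-177.97, 177.97], [-48.28, 115.42], [12.27, 149.76], [-77.06, 257.06], [2.81, 150.46], [-146.56, 146.56]. Speed limits (degrees/s): [147.25, 147.25, 180, 180, 180, 180].

### API

Orientations are given as [roll, pitch, yaw] about the fixed x, y, z axes, in that order (R = Rz(yaw) Ry(pitch) Rx(roll)).
In Python, from workcell import env, optics gives the robot as it stands. The module is installed in compiled form; this text tells all that it offers.
- The arm moves only by the tool send_rows, never from a script. Its argument "targets" is a list that holds one entry, the list of rows, each a list of 7 numbers: the turn, a rotation vector about the world's x, y, z scaled (see below), then the shift along the world's x, y, z scaled (see below), then the closure, from -1 (fully open) to 1 (shut). In form: [[[rx, ry, rz, x, y, z, gripper], ...]]. A call has 1 to 12 rows; each row shifts and turns the commanded pose from where the row before left it; what a row does not reach is not made up. The controller multiplies each number of a shift by 0.2 m and each number of a turn by pi/2 rad. A row lasts 1/10 s, in which the tool goes at most 50 mm and 8.59 degrees, less where a joint would pass 70% of its speed; a pose out of reach is approached as far as the arm can. A call with a number of a shift or a turn outside -1 to 1 is refused whole. A call with a gripper value outside its range is refused whole. The fingers move at their own pace and stop on an object; "grip_force" is the grip in N (left out, the last holds). Time passes only in rows, so rows that do not move let the fingers close. It gives the time, the measured TCP pose, the force, the opening and the grip force at its end, in the units of the state.
- env.state(): the state, without advancing time (a new reading comes with each control period).
- optics.grab_frame(name): name is "scene" or "top" or "wrist"; returns (picture, depth): 480x640x3 uint8, red, green, blue; 480x640 float32, mm along the optical axis (not along the pixel's ray), 0 where there is no reading.
- optics.camera_info(name): a dict with "camera_matrix" (3x3 intrinsics, pixels), "k1" (the pictures are not rectified: a ray, as slopes to the right and down, at radius r is drawn at 1 + k1 r^2 times it, then the intrinsics apply), "R" (3x3) and "t" (3): a world point X has camera coordinates R X + t; the wrist camera has in their place "mount" (4x4, takes a point from camera to tool coordinates, whose origin is the TCP and whose axes are the flange's). Camera axes: x right, y down, z forward; pixel columns grow to the right and rows downward; lengths in mm; the calibration is good to about 2 mm. A picture is of the moment at which its call begins: read the wrist's pose just before it. camera_info takes no time and is no camera call.
- env.job_done(): hands the job in; it is judged then, once.
Trained networks look in the newest picture that a camera, given by its name, has taken for a name from the list of things; names that differ only in an ending like _2 or _b are one class to them, and where a whole thing is asked for, a point or a joint stands for the part that bears it (a point fixed in the world has none). Each returns a list of dicts, best first, with "conf" (0 to 1); they miss things now and then, are a little off and sometimes report something else, mostly with a low value. They report only what shows in the picture. A call takes as long as a camera call. They do not tell look-alikes from the thing itself.
- optics.silhouettes(camera, name): "mask" (480x640 bool, what is visible of it) and "at" ([column, row] in pixels, amid what is visible of it).
- optics.place_of(camera, name): "at" ([column, row] in pixels: a listed point, or the origin of a listed thing).
The state is a dict: "time_s": time; "qpos": joint angles; "qvel": joint speeds; "effort": joint torques, N m; "ee_pos": TCP position; "ee_rot": TCP orientation; "force": force on the tool from outside, world axes, zero at the start; "torque": the same for the moment, N m; "gripper_width": finger opening in mm; "gripper_force": force on a finger pad.
Only numpy, scipy, OpenCV 4.12 (cv2) and the standard library are available. Lean on these libraries where they do the work, as an engineer would, in place of code of your own. Each camera call takes 0.05 s, during which the arm holds its last target. There are 200 camera calls.

### The job

First lift the ink bottle that stands on the feeder's outfeed off it and stand it upright on the table. Then push the lowest wooden panel sideways out from under the stack with the push stick, through the slot at the back, until it lies flat on the outfeed quite clear of the feeder's corner angles; draw the stick back out so that the other three panels drop squarely to the bottom, and lay the stick flat on the table, handle up. Do not touch the panels with the gripper, do not knock the ink bottle over, and leave the other things on the table as they are.

Things in the scene. Friction and masses are not known exactly. Their poses are not given: they have to be found in the camera images.
- feeder: Gravity-fed panel feeder, fixed. Origin: on the table under the stack's centre; +x is the way a panel comes out, z up. Plywood base board, top at z = 16 mm, x = -104 to +146, y = +-50 mm. Four aluminium corner angles (outer faces x = +-41.5, y = +-40.5, tops z = 78 mm) form a well 71 mm (x) by 69 mm (y), open on top, with low side walls 14 mm high.
- feeder_slot (a point): Middle of the back slot's sill, on the base board at feeder x = -41.5 mm. The slot, for the push stick, is 15 mm high and 69 mm wide; the board behind it is bare.
- feeder_mouth (a point): Middle of the exit mouth's sill, on the base board at feeder x = +41.5 mm. The mouth is 17 mm high and 69 mm wide.
- feeder_outfeed (a point): Centre of the outfeed's floor, on the base board at feeder x = +90 mm. Outfeed: x = 42 to 138 mm, side rails 5 mm high at y = +-40 mm, end lip 8 mm high
- panel_1: The lowest of four identical plain wooden panels, 64 x 64 x 14 mm, about 45 g, lying flat in the feeder's well. Origin: centre of its underside; x and y along its edges, z up.
- panel_2: Identical panel 64 x 64 x 14 mm, number 2 from below. Origin: centre of its underside, z up.
- panel_3: Identical panel 64 x 64 x 14 mm, number 3 from below. Origin: centre of its underside, z up.
- panel_4: Identical panel 64 x 64 x 14 mm, number 4 from below. Origin: centre of its underside, z up.
- push_stick: Loose wooden push stick, 100 g, lying flat on the table: a flat blade 159 mm long, 30 mm wide, 9 mm thick with an upright handle near one end. Origin: under the middle of the handle, on the blade's underside; z up, +x towards the blade's pushing tip (tip at x = +142 mm, rear end at x = -17 mm). The handle is a block 34 mm long (x), 18 mm thick (y), from z = 8 to 70 mm.
- ink_bottle: Ink bottle, 45 mm across, 70 mm tall (body up to 55 mm, then a ribbed cap 30 mm across), about 75 g, standing upright on the feeder's outfeed, in a panel's way. Origin: centre of its underside, z up.
- pigment_jar: Small glass spice-type jar with a black lid; about 45 mm across, 105 mm tall, a bystander to leave where it is. Origin: centre of its underside, z up
- paint_bottle: Blue squeeze bottle of paint; about 42 mm across, 120 mm tall, a bystander to leave where it is. Origin: centre of its underside, z up
- glue_stick: Yellow glue stick with a red cap, standing; about 27 mm across, 92 mm tall, a bystander to leave where it is. Origin: centre of its underside, z up
- brown_ink: Brown ink bottle with a ribbed cap; about 45 mm across, 70 mm tall, a bystander to leave where it is. Origin: centre of its underside, z up
- kneaded_eraser: Grey kneaded eraser, 30 x 38 mm; about 48 mm across, 17 mm tall, a bystander to leave where it is. Origin: centre of its underside, z up
- red_tube: Red paint tube lying flat along its y axis, 28 x 92 mm; about 92 mm across, 21 mm tall, a bystander to leave where it is. Origin: centre of its underside, z up
- tape_roll: Roll of tape lying flat; about 90 mm across, 48 mm tall, a bystander to leave where it is. Origin: centre of its underside, z up
Things that resemble listed ones, but are neither listed nor needed, are in the scene too. Leave any orange or yellow look-alike of the ink_bottle alone.

How it is judged:
By the outcome, as a careful person would: the job done as asked, in the order asked, and still so for the second after the job is handed in, with the robot touching nothing.
It also fails if it takes over 70 s, if anything falls off the work surface, if the arm or the gripper's body presses on something with over 40 N, if the wrist force passes 120 N, or if a joint passes its speed limit or range.

## Working session

There is one attempt and no reset: what is moved stays moved. The work goes in short steps, Python scripts to look and compute and a tool call to move; the robot and the scene stay as the last step left them, time stands still between calls to the robot, and variables do not carry over. Pictures are saved under pics/ and viewed, at most 10 in all, crops included, and the job is handed in when it is done.

Besides the shell and the picture viewer there is one more tool, called after "Emit:" by a JSON object that holds its "method" and its "body". send_rows: Moves the arm, as the interface text tells. Its arguments: {"type":"object","properties":{"targets":{"type":"array"},"grip_force":{"type":"number"}},"required":["targets"]}

```bash
mkdir -p pics; cat > h.py <<'E'
import numpy as np, cv2
from workcell import env, optics
from scipy.spatial.transform import Rotation as Ro
def cam(n):
    c=optics.camera_info(n);K=np.array(c["camera_matrix"]);k1=c["k1"]
    if n=="wrist":
        s=env.state();T=np.eye(4);T[:3,:3]=Ro.from_euler('xyz',s["ee_rot"],degrees=True).as_matrix();T[:3,3]=s["ee_pos"]
        M=T@np.array(c["mount"])
    else:
        M=np.eye(4);M[:3,:3]=np.array(c["R"]).T;M[:3,3]=-M[:3,:3]@np.array(c["t"])
    return K,k1,M
def ray(cm,uv):
    K,k1,M=cm;p=cv2.undistortPoints(np.array(uv,float).reshape(-1,1,2),K,np.array([k1,0,0,0,0.])).reshape(-1,2)
    return np.c_[p,np.ones(len(p))]
def at_z(cm,uv,z):
    d=ray(cm,uv)@cm[2][:3,:3].T;o=cm[2][:3,3]
    return o+d*((z-o[2])/d[:,2])[:,None]
def cloud(cm,dep,mask=None):
    m=(dep>0) if mask is None else mask&(dep>0)
    v,u=np.nonzero(m);r=ray(cm,np.c_[u,v])*dep[v,u][:,None]
    return r@cm[2][:3,:3].T+cm[2][:3,3]
def save(n,p):cv2.imwrite("pics/"+n,p[:,:,::-1])
E
python3 - <<'E'
from h import *
np.set_printoptions(precision=1,suppress=True)
s=env.state();print(s["ee_pos"],s["ee_rot"],env.grasp_offset)
ims=[]
for n in("top","scene"):
    c=cam(n);p,d=optics.grab_frame(n);save(n+"0.png",p);np.save(n+"d.npy",d);print(n,c[2][:3,3])
    for t in["push_stick","ink_bottle","panel_4","feeder_slot","feeder_mouth","feeder_outfeed","feeder","brown_ink","pigment_jar","paint_bottle","glue_stick","kneaded_eraser","red_tube","tape_roll"]:
        z={"feeder_slot":16,"feeder_mouth":16,"feeder_outfeed":16,"ink_bottle":16,"panel_4":58}.get(t,0)
        for o in optics.place_of(n,t)[:3]:
            print(t,round(o["conf"],2),np.round(o["at"]),at_z(c,o["at"],z)[0])
E
```

```text
[ 161.9 -551.2  213.1] [-179.9   -0.    16.4] 18.8
top [ 352.5   40.6 1334.7]
push_stick 0.6 [430. 289.] [ 452.2 -266.7    0. ]
ink_bottle 0.72 [287. 254.] [550.2 149.7  16. ]
ink_bottle 0.5 [225. 237.] [600.5 333.4  16. ]
ink_bottle 0.46 [269. 302.] [412.6 199.2  16. ]
panel_4 0.48 [286. 251.] [553.3 151.2  58. ]
feeder_slot 0.58 [329. 256.] [545.6  27.2  16. ]
feeder_mouth 0.68 [299. 255.] [549.5 114.8  16. ]
feeder_mouth 0.2 [332. 255.] [549.1  18.5  16. ]
feeder_outfeed 0.79 [284. 254.] [550.7 158.5  16. ]
feeder 0.83 [312. 254.] [555.1  78.3   0. ]
feeder 0.34 [330. 256.] [548.2  24.1   0. ]
brown_ink 0.52 [312. 296.] [432.3  76.3   0. ]
pigment_jar 0.61 [344. 206.] [701.7 -16.9   0. ]
paint_bottle 0.51 [274. 211.] [683.9 194.2   0. ]
paint_bottle 0.3 [315. 255.] [551.2  69.7   0. ]
glue_stick 0.58 [309. 209.] [689.9  88.7   0. ]
red_tube 0.8 [226. 298.] [422. 327.   0.]
tape_roll 0.94 [454. 204.] [ 708.5 -350.5    0. ]
scene [128.2 872.2 680.4]
push_stick 0.77 [418. 212.] [ 452.2 -276.2    0. ]
push_stick 0.48 [304. 287.] [555.3 134.    0. ]
ink_bottle 0.91 [223. 342.] [592.1 3
[... 325 characters left out ...]
9.2 118.1  16. ]
feeder_mouth 0.6 [250. 373.] [507.2 395.2  16. ]
feeder_outfeed 0.73 [300. 288.] [549.6 157.9  16. ]
feeder_outfeed 0.64 [315. 366.] [421.7 328.8  16. ]
feeder_outfeed 0.44 [303. 287.] [545.8 152.   16. ]
feeder 0.73 [321. 272.] [549.4  71.6   0. ]
brown_ink 0.79 [371. 291.] [427.7  78.1   0. ]
brown_ink 0.48 [316. 366.] [427.3 314.4   0. ]
pigment_jar 0.81 [280. 237.] [697.7   1.6   0. ]
paint_bottle 0.6 [233. 282.] [692.7 193.9   0. ]
glue_stick 0.55 [258. 258.] [695.8  95.3   0. ]
glue_stick 0.54 [249. 374.] [516.1 386.9   0. ]
kneaded_eraser 0.59 [248. 374.] [517.9 388.2   0. ]
red_tube 0.9 [313. 368.] [429.3 319.7   0. ]
tape_roll 0.68 [340. 180.] [ 707.5 -338.1    0. ]
```

```bash
python3 - <<'E'
import cv2,numpy as np
t=cv2.imread("pics/top0.png")[170:340,190:490];s=cv2.imread("pics/scene0.png")[140:420,180:480]
cv2.imwrite("pics/c0.png",np.hstack([cv2.resize(t,(450,255)),]) if 0 else np.vstack([cv2.resize(t,(529,300),interpolation=2),cv2.resize(s[40:250],(529,300),interpolation=2)]))
E
python3 - <<'E'
import sys;sys.path.insert(0,'.')
import os;os.chdir('.')
from h import *
np.set_printoptions(precision=1,suppress=True)
for n in("top","scene"):
    c=cam(n);P=cloud(c,np.load(n+"d.npy"))
    for nm,x0,x1,y0,y1,z0,z1 in[("paneltop",500,600,20,130,64,76.5),("bottlecap",510,590,120,190,80,95),("handle",400,520,-340,-200,55,80),("blade",380,520,-420,-100,5,14),("board",480,620,-60,260,11,20)]:
        q=P[(P[:,0]>x0)&(P[:,0]<x1)&(P[:,1]>y0)&(P[:,1]<y1)&(P[:,2]>z0)&(P[:,2]<z1)]
        if len(q)>3:
            r=cv2.minAreaRect(q[:,:2].astype(np.float32));print(n,nm,len(q),q.mean(0),np.round(r[0],1),np.round(r[1],1),round(r[2],1))
E
```

```text
top paneltop 536 [552.2  70.   72.1] [552.6  70.5] [81.2 82. ] 3.1
top bottlecap 80 [548.4 148.6  85.6] [547.8 148.7] [26.5 25.5] 1.7
top handle 90 [ 451.6 -261.9   68.5] [ 452.6 -263.7] [33.9 19.4] 1.9
top blade 418 [ 467.2 -255.1    7.7] [ 450.5 -259.5] [137.6 318.3] 0.2
top board 1543 [548.6  83.5  16.1] [551.5  89.9] [101.  247.2] 3.4
scene paneltop 798 [551.2  73.1  70.9] [552.9  71.3] [83.2 85.4] 3.9
scene bottlecap 115 [548.2 151.1  84. ] [549.1 149.6] [27.8 26.8] 1.4
scene handle 113 [ 450.4 -257.2   64.4] [ 452.1 -259.9] [34.9 22.7] 5.0
scene blade 180 [ 480.2 -256.5    8.3] [ 439.  -293.5] [183.4  72.7] 41.3
scene board 1524 [533.8 140.   15.5] [551.3  91.1] [102.4 252.6] 3.5
```

View pics/c0.png

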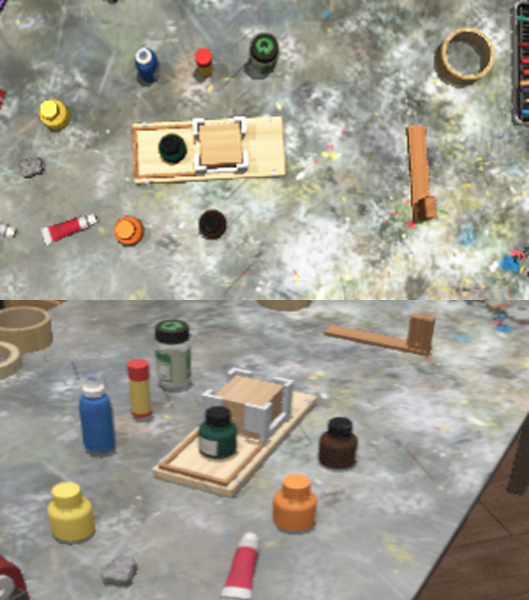

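The top view shows the feeder with its +x along world +y (yaw about 93.4°). The green ink bottle is at about (548,149), and the stick's handle is at about (452,-262) with the tip towards world +x. I'll go above the bottle.

Emit:
{"method": "send_rows", "body": {"targets": [[[0,0,0.043,0.0965,0.175,0,-1],[0,0,0.043,0.0965,0.175,0,-1],[0,0,0.043,0.0965,0.175,0,-1],[0,0,0.043,0.0965,0.175,0,-1],[0,0,0.043,0.0965,0.175,0,-1],[0,0,0.043,0.0965,0.175,0,-1],[0,0,0.043,0.0965,0.175,0,-1],[0,0,0.043,0.0965,0.175,0,-1],[0,0,0.043,0.0965,0.175,0,-1],[0,0,0.043,0.0965,0.175,0,-1],[0,0,0.043,0.0965,0.175,0,-1],[0,0,0.043,0.0965,0.175,0,-1]]]}}

```text
time_s: 2.7
ee_pos: [394.3, -130.2, 214.3]
ee_rot: [179.9, -0.0, 63.0]
force: [0.4, -0.9, 0.3]
gripper_width: 91.7
gripper_force: 0.0
```

Emit:
{"method": "send_rows", "body": {"targets": [[[0,0,0.043,0.0965,0.175,0,-1],[0,0,0.043,0.0965,0.175,0,-1],[0,0,0.043,0.0965,0.175,0,-1],[0,0,0.043,0.0965,0.175,0,-1],[0,0,0.043,0.0965,0.175,0,-1],[0,0,0.043,0.0965,0.175,0,-1],[0,0,0.043,0.0965,0.175,0,-1],[0,0,0.043,0.0965,0.175,0,-1],[0,0,0,0,0,0,-1]]]}}

```text
time_s: 3.6
ee_pos: [550.1, 152.2, 213.4]
ee_rot: [179.9, -0.1, 94.0]
force: [-0.2, -0.1, -0.5]
gripper_width: 91.1
gripper_force: 0.0
```

```bash
python3 - <<'E'
from h import *
np.set_printoptions(precision=1,suppress=True)
c=cam("wrist");p,d=optics.grab_frame("wrist");save("w1.png",p);P=cloud(c,d);s=env.state()
print(s["ee_pos"],s["ee_rot"],s["qpos"],s["force"],s["time_s"],c[2][:3,3])
for nm,x0,x1,y0,y1,z0,z1 in[("paneltop",515,590,36,104,64,76),("bottlecap",510,590,115,190,80,95),("board",480,620,-60,260,11,19)]:
    q=P[(P[:,0]>x0)&(P[:,0]<x1)&(P[:,1]>y0)&(P[:,1]<y1)&(P[:,2]>z0)&(P[:,2]<z1)]
    if len(q)>3:
        r=cv2.minAreaRect(q[:,:2].astype(np.float32));print(nm,len(q),q.mean(0),np.round(r[0],1),np.round(r[1],1),round(r[2],1))
E
```

```text
[548.7 150.  213.4] [-180.     0.    93.9] [14.1 17.8 90.5 -0.  71.7 10.2] [ 0.7 -0.9 -0.2] 3.65 [544.6 228.2 385.4]
paneltop 2558 [551.1  82.7  72.8] [552.   81.2] [69.4 42.5] 3.8
bottlecap 740 [548.4 150.1  85.9] [548.2 149.4] [27.9 27.7] 78.1
board 7302 [548.9 132.2  16.9] [551.8  91.7] [101.4 249.7] 3.3
```

View pics/w1.png

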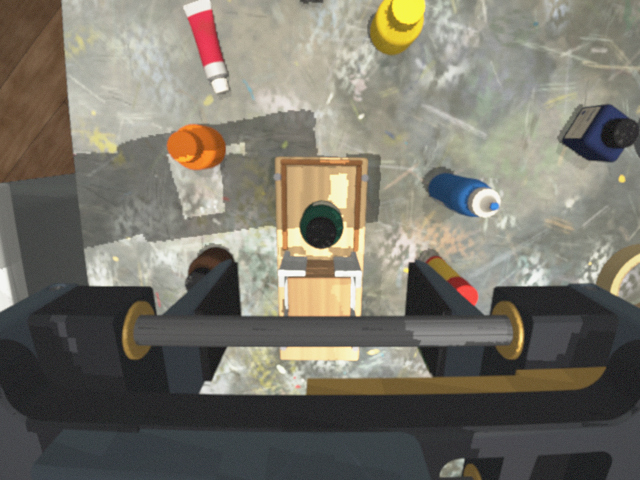

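The wrist view shows the green bottle centred between the fingers at pixel (321,230), with the feeder's walls clear of both fingers. I'll descend and grip.

Emit:
{"method": "send_rows", "body": {"targets": [[[0,0,0,0,0,-0.17,-1],[0,0,0,0,0,-0.17,-1],[0,0,0,0,0,-0.17,-1],[0,0,0,0,0,-0.17,-1],[0,0,0,0,0,-0.17,-1],[0,0,0,0,0,-0.075,-1],[0,0,0,0,0,0,0],[0,0,0,0,0,0,0.3],[0,0,0,0,0,0,0.6],[0,0,0,0,0,0,1],[0,0,0,0,0,0,1],[0,0,0,0,0,0,1]]], "grip_force": 15}}

```text
time_s: 4.85
ee_pos: [548.4, 148.4, 29.6]
ee_rot: [179.9, -0.0, 93.8]
force: [-0.1, -0.1, -1.2]
gripper_width: 46.2
gripper_force: 0.0
```

Emit:
{"method": "send_rows", "body": {"targets": [[[0,0,0,0,0,0,1],[0,0,0,0,0,0,1],[0,0,0,0,0,0,1],[0,0,0,0,0,0.1,1],[0,0,0,0,0,0.15,1],[0,0,0,0,0,0.15,1],[0,0,0,0,0,0.15,1]]]}}

```text
time_s: 5.55
ee_pos: [547.6, 148.2, 139.4]
ee_rot: [-179.9, 0.0, 93.8]
force: [1.1, 0.1, -0.8]
gripper_width: 43.7
gripper_force: 15.0
```

Emit:
{"method": "send_rows", "body": {"targets": [[[0,0,0,-0.08,-0.125,0,1],[0,0,0,-0.08,-0.125,0,1],[0,0,0,-0.08,-0.125,0,1],[0,0,0,-0.08,-0.125,0,1],[0,0,0,-0.08,-0.125,0,1],[0,0,0,-0.08,-0.125,0,1],[0,0,0,-0.08,-0.125,0,1],[0,0,0,-0.08,-0.125,0,1],[0,0,0,0,0,-0.15,1],[0,0,0,0,0,-0.15,1],[0,0,0,0,0,-0.15,1],[0,0,0,0,0,-0.1,1]]]}}

```text
time_s: 6.75
ee_pos: [418.7, -51.6, 27.1]
ee_rot: [-179.8, -0.0, 93.8]
force: [0.1, 0.5, -1.0]
gripper_width: 43.9
gripper_force: 15.0
```

Emit:
{"method": "send_rows", "body": {"targets": [[[0,0,0,0,0,-0.03,1],[0,0,0,0,0,-0.02,1],[0,0,0,0,0,0,1],[0,0,0,0,0,0,1]]]}}

```text
time_s: 7.15
ee_pos: [420.9, -51.8, 19.8]
ee_rot: [179.9, 0.0, 93.8]
force: [-0.1, -1.2, -0.9]
gripper_width: 44.3
gripper_force: 15.0
```

Emit:
{"method": "send_rows", "body": {"targets": [[[0,0,0,0,0,-0.01,1],[0,0,0,0,0,-0.01,1],[0,0,0,0,0,-0.005,1],[0,0,0,0,0,0,1]]]}}

```text
time_s: 7.55
ee_pos: [420.0, -51.7, 14.0]
ee_rot: [-180.0, -0.0, 93.8]
force: [-0.1, 0.6, -1.0]
gripper_width: 43.8
gripper_force: 15.0
```

Emit:
{"method": "send_rows", "body": {"targets": [[[0,0,0,0,0,-0.004,1],[0,0,0,0,0,0,1]]]}}

```text
time_s: 7.75
ee_pos: [420.2, -51.7, 13.4]
ee_rot: [180.0, 0.0, 93.8]
force: [-1.0, 0.2, 3.8]
gripper_width: 44.3
gripper_force: 15.0
```

Emit:
{"method": "send_rows", "body": {"targets": [[[0,0,0,0,0,0,0.6],[0,0,0,0,0,0,0.2],[0,0,0,0,0,0,-0.3],[0,0,0,0,0,0,-1],[0,0,0,0,0,0,-1],[0,0,0,0,0,0.1,-1],[0,0,0,0,0,0.2,-1],[0,0,0,0,0,0.2,-1],[0,0,0,0,0,0.2,-1],[0,0,0,0,0,0.2,-1]]]}}

```text
time_s: 8.75
ee_pos: [419.8, -51.6, 194.7]
ee_rot: [180.0, -0.0, 93.8]
force: [1.3, -0.3, -0.5]
gripper_width: 91.0
gripper_force: 0.0
```

Emit:
{"method": "send_rows", "body": {"targets": [[[0,0,-0.082,0.0133,-0.0875,0,-1],[0,0,-0.082,0.0133,-0.0875,0,-1],[0,0,-0.082,0.0133,-0.0875,0,-1],[0,0,-0.082,0.0133,-0.0875,0,-1],[0,0,-0.082,0.0133,-0.0875,0,-1],[0,0,-0.082,0.0133,-0.0875,0,-1],[0,0,-0.082,0.0133,-0.0875,0,-1],[0,0,-0.082,0.0133,-0.0875,0,-1],[0,0,-0.082,0.0133,-0.0875,0,-1],[0,0,-0.082,0.0133,-0.0875,0,-1],[0,0,-0.082,0.0133,-0.0875,0,-1],[0,0,-0.082,0.0133,-0.0875,0,-1]]]}}

```text
time_s: 9.95
ee_pos: [451.9, -262.3, 192.8]
ee_rot: [-180.0, 0.0, 4.9]
force: [-0.1, -0.2, -0.2]
gripper_width: 91.1
gripper_force: 0.0
```

```bash
python3 - <<'E'
from h import *
np.set_printoptions(precision=1,suppress=True)
c=cam("wrist");p,d=optics.grab_frame("wrist");save("w2.png",p);P=cloud(c,d);s=env.state()
print(s["ee_pos"],s["ee_rot"],s["qpos"],s["force"],s["time_s"])
o=optics.silhouettes("wrist","push_stick")
np.save("w2d.npy",d)
for m in o[:2]:
    q=cloud(c,d,m["mask"]);print(m["conf"],m["at"],len(q))
    b=q[(q[:,2]>3)&(q[:,2]<13)];h=q[(q[:,2]>60)&(q[:,2]<80)]
    for k in(b,h):
        if len(k)>5:
            r=cv2.minAreaRect(k[:,:2].astype(np.float32));print(len(k),k.mean(0),np.round(r[0],1),np.round(r[1],1),round(r[2],1))
    # blade axis: midline per x bin
    xs=[];ys=[]
    for x in range(490,590,5):
        k=b[(b[:,0]>=x)&(b[:,0]<x+5)]
        if len(k)>5: xs.append(x+2.5);ys.append((k[:,1].min()+k[:,1].max())/2)
    if len(xs)>2:
        f=np.polyfit(xs,ys,1);print("yaw",np.degrees(np.arctan(f[0])),"y@452",np.polyval(f,452),"tip x",b[:,0].max())
P=optics.grab_frame("scene")[0];save("s2.png",P)
v=np.hstack([cv2.resize(p,(400,300)),cv2.resize(P,(400,300))]);save("v2.png",v)
E
```

```text
[ 452.7 -265.   192.8] [179.9  -0.    4.6] [-31.5  14.6  98.2  -0.1  67.1  53.9] [ 0.7 -2.5  0.6] 10.0
0.89 [327.7, 158.1] 4902
4023 [ 529.  -258.7   10. ] [ 515.3 -259.1] [158.3  30.3] 1.8
716 [ 454.2 -261.3   70.2] [ 452.8 -261.3] [34.  17.9] 1.2
yaw 1.9028889009497754 y@452 -261.2811576963437 tip x 594.6368642372258
0.34 [60.1, 95.1] 10332
548 [560.  -33.2   8.5] [557.8  -9.9] [100.  50.] 3.5
340 [531.2  27.3  65.4] [552.9  28.8] [75.4  4.5] 3.3
yaw 3.310594922556688 y@452 -39.57231504827615 tip x 607.8348903799651
```

View pics/v2.png

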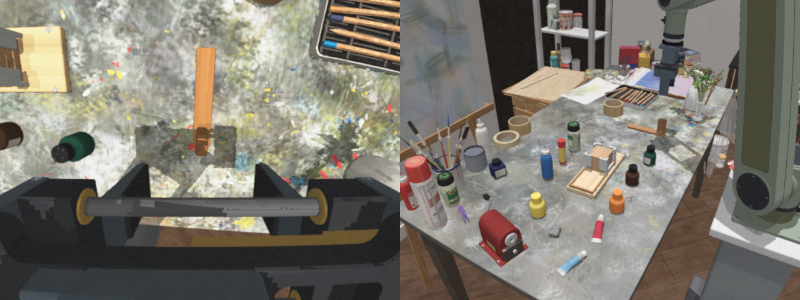

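The left half (wrist) shows the stick at about (203,100) between the fingers. The right half (scene) shows the bottle upright on the table at (650,155). The stick's yaw is 1.9° and its handle is at (453,-261).

Emit:
{"method": "send_rows", "body": {"targets": [[[0,0,-0.031,0.005,0,-0.15,-1],[0,0,0,0,0,-0.2,-1],[0,0,0,0,0,-0.2,-1],[0,0,0,0,0,-0.16,-1],[0,0,0,0,0,-0.1,-1],[0,0,0,0,0,0,0],[0,0,0,0,0,0,0.5],[0,0,0,0,0,0,1],[0,0,0,0,0,0,1],[0,0,0,0,0,0,1],[0,0,0,0,0,0,1],[0,0,0,0,0,0,1]]], "grip_force": 40}}

```text
time_s: 11.3
ee_pos: [453.1, -261.8, 31.5]
ee_rot: [180.0, -0.0, 2.4]
force: [0.1, -0.1, 0.4]
gripper_width: 37.8
gripper_force: 0.0
```

Emit:
{"method": "send_rows", "body": {"targets": [[[0,0,0,0,0,0,1],[0,0,0,0,0,0,1],[0,0,0,0,0,0,1]]]}}

```text
time_s: 11.6
ee_pos: [453.0, -261.7, 31.1]
ee_rot: [180.0, 0.0, 2.4]
force: [-0.6, -0.7, -0.4]
gripper_width: 18.1
gripper_force: 40.0
```

Emit:
{"method": "send_rows", "body": {"targets": [[[0,0,0,0,0,0.1,1],[0,0,0,0,0,0.15,1],[0,0,0,0,0,0.15,1],[0,0,0,0,0,0.1,1],[0,0,0.0635,0.0353,0.0344,0,1],[0,0,0.0635,0.0353,0.0344,0,1],[0,0,0.0635,0.0353,0.0344,0,1],[0,0,0.0635,0.0353,0.0344,0,1],[0,0,0.0635,0.0353,0.0344,0,1],[0,0,0.0635,0.0353,0.0344,0,1],[0,0,0.0635,0.0353,0.0344,0,1],[0,0,0.0635,0.0353,0.0344,0,1]]]}}

```text
time_s: 12.8
ee_pos: [509.5, -206.2, 130.8]
ee_rot: [-180.0, 0.0, 48.4]
force: [0.3, -0.2, -1.4]
gripper_width: 18.4
gripper_force: 40.0
```

Emit:
{"method": "send_rows", "body": {"targets": [[[0,0,0.0635,0.0353,0.0344,0,1],[0,0,0.0635,0.0353,0.0344,0,1],[0,0,0.0635,0.0353,0.0344,0,1],[0,0,0.0635,0.0353,0.0344,0,1],[0,0,0.0635,0.0353,0.0344,0,1],[0,0,0.0635,0.0353,0.0344,0,1],[0,0,0.0635,0.0353,0.0344,0,1],[0,0,0.0635,0.0353,0.0344,0,1],[0,0,0,0,0,0,1],[0,0,0,0,0,0,1]]]}}

```text
time_s: 13.8
ee_pos: [565.6, -151.6, 130.8]
ee_rot: [-179.9, -0.0, 93.8]
force: [-0.4, 0.3, -1.4]
gripper_width: 17.6
gripper_force: 40.0
```

```bash
python3 - <<'E'
from h import *
np.set_printoptions(precision=1,suppress=True)
c=cam("wrist");p,d=optics.grab_frame("wrist");save("w3.png",p);P=cloud(c,d);s=env.state()
print(s["ee_pos"],s["ee_rot"],s["force"],s["torque"],s["time_s"])
def rep(nm,q):
    if len(q)>5:
        r=cv2.minAreaRect(q[:,:2].astype(np.float32));print(nm,len(q),q.mean(0),np.round(r[0],1),np.round(r[1],1),round(r[2],1))
sel=lambda x0,x1,y0,y1,z0,z1:P[(P[:,0]>x0)&(P[:,0]<x1)&(P[:,1]>y0)&(P[:,1]<y1)&(P[:,2]>z0)&(P[:,2]<z1)]
rep("board",sel(480,620,-60,260,11,19.5))
rep("panel",sel(510,595,30,120,64,75.5))
b=sel(530,600,-140,10,100,120);rep("blade",b)
A=np.c_[b[:,1],np.ones(len(b))]
f=np.linalg.lstsq(A,b[:,2],rcond=None)[0];print("slope z/y",f, "tip y",b[:,1].max())
ys=[];xs=[]
for y in range(-110,-15,5):
    k=b[(b[:,1]>=y)&(b[:,1]<y+5)]
    if len(k)>5:ys.append(y+2.5);xs.append((k[:,0].min()+k[:,0].max())/2)
g=np.polyfit(ys,xs,1);print("yaw",90-np.degrees(np.arctan(g[0])),"x at tip",np.polyval(g,-10))
E
```

```text
[ 565.5 -151.8  130.9] [-180.     0.    93.8] [-0.4  0.  -0.8] [-0.  -0.1 -0. ] 13.85
board 7521 [557.3   2.4  16.9] [557.   -1.3] [100.6  65.7] 3.7
blade 12894 [560.5 -70.6 109.7] [560.7 -75.9] [ 30.3 129.8] 3.5
slope z/y [ -0.  109.5] tip y -10.75589279475038
yaw 93.48020749274953 x at tip 556.7937490565844
```

View pics/w3.png

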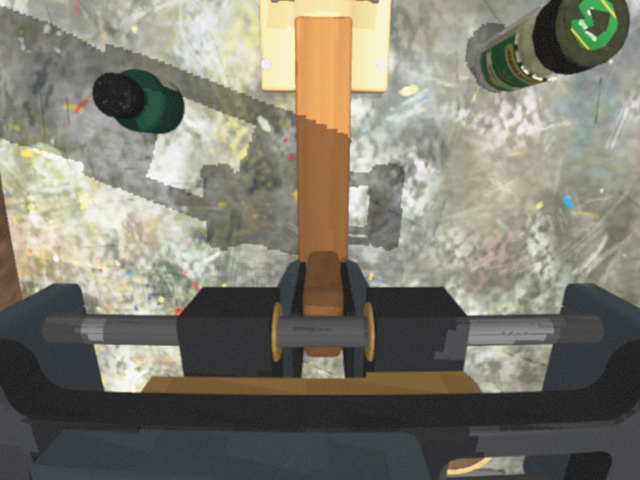

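The blade is level, on the feeder's axis and over the bare board, with its tip at pixel (323,18). I'll lower it to about 1.5 mm above the board.

Emit:
{"method": "send_rows", "body": {"targets": [[[0,0,0,0,0,-0.15,1],[0,0,0,0,0,-0.15,1],[0,0,0,0,0,-0.08,1],[0,0,0,0,0,-0.03,1],[0,0,0,0,0,0,1],[0,0,0,0,0,0,1]]]}}

```text
time_s: 14.45
ee_pos: [566.6, -152.0, 50.1]
ee_rot: [179.9, 0.0, 93.8]
force: [-0.1, -0.0, -1.0]
gripper_width: 17.8
gripper_force: 40.0
```

```bash
python3 - <<'E'
from h import *
np.set_printoptions(precision=1,suppress=True)
S=[env.state()]
c=cam("wrist");p,d=optics.grab_frame("wrist");P=cloud(c,d);S.append(env.state())
for s in S:print(s["ee_pos"],s["ee_rot"],s["force"],s["time_s"])
sel=lambda x0,x1,y0,y1,z0,z1:P[(P[:,0]>x0)&(P[:,0]<x1)&(P[:,1]>y0)&(P[:,1]<y1)&(P[:,2]>z0)&(P[:,2]<z1)]
b=sel(545,568,-60,-15,15,40);print("blade top",np.median(b[:,2]),b[:,1].max())
b=np.r_[sel(510,532,-28,0,5,30),sel(582,602,-28,0,5,30)];print("board",np.median(b[:,2]))
sc,ds=optics.grab_frame("scene");save("s3.png",cv2.resize(sc[230:330,230:380],(750,500)))
E
```

```text
[ 566.6 -152.    50.1] [179.9   0.   93.8] [-0.1 -0.  -1. ] 14.45
[ 566.8 -152.    50.4] [179.9   0.   93.8] [-0.7  0.2 -1. ] 14.5
blade top 28.931350904403857 -15.009942910023952
board 17.075811200437713
```

View pics/s3.png

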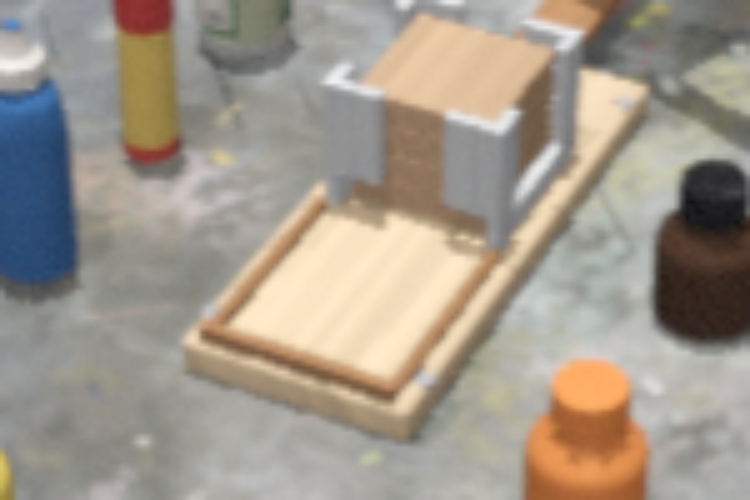

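Outfeed is empty and the stack is square in the well. The blade bottom is about 2.8 mm above the board, so I'll lower it 1.2 mm and insert.

Emit:
{"method": "send_rows", "body": {"targets": [[[0,0,0,0,0,-0.006,1],[0,0,0,-0.003,0.05,0,1],[0,0,0,-0.003,0.05,0,1],[0,0,0,-0.003,0.05,0,1],[0,0,0,-0.0024,0.04,0,1],[0,0,0,-0.0015,0.025,0,1],[0,0,0,-0.0015,0.025,0,1],[0,0,0,-0.0015,0.025,0,1],[0,0,0,-0.0015,0.025,0,1]]]}}

```text
time_s: 15.45
ee_pos: [562.7, -93.7, 48.1]
ee_rot: [180.0, 0.0, 93.9]
force: [-0.4, -0.8, -0.2]
gripper_width: 17.6
gripper_force: 40.0
```

Emit:
{"method": "send_rows", "body": {"targets": [[[0,0,0,-0.0021,0.035,0,1],[0,0,0,-0.0021,0.035,0,1],[0,0,0,-0.0021,0.035,0,1],[0,0,0,-0.0021,0.035,0,1],[0,0,0,-0.0021,0.035,0,1]]]}}

```text
time_s: 15.95
ee_pos: [560.4, -58.1, 48.0]
ee_rot: [180.0, 0.0, 93.9]
force: [0.5, -3.1, -1.1]
gripper_width: 18.2
gripper_force: 40.0
```

```bash
cat > look.py <<'E'
import sys
from h import *
np.set_printoptions(precision=1,suppress=True)
s=env.state();print(s["ee_pos"],s["ee_rot"],s["force"],s["time_s"])
R=np.array([[-.059,.998],[-.998,-.059]])
for n in("top","scene"):
    c=cam(n);p,d=optics.grab_frame(n);P=cloud(c,d)
    if n=="scene":save(sys.argv[1],cv2.resize(p[230:330,230:380],(600,400)))
    F=np.c_[(P[:,:2]-[552.8,70])@R.T,P[:,2]]
    for nm,x0,x1,z0,z1 in[("p1",0,137,26,34),("stack",-36,36,34,80)]:
        q=F[(F[:,0]>x0)&(F[:,0]<x1)&(abs(F[:,1])<37)&(F[:,2]>z0)&(F[:,2]<z1)]
        if nm=="stack":q=q[(abs(q[:,0])<28)&(abs(q[:,1])<28)];q=q[q[:,2]>np.percentile(q[:,2],50)-3] if len(q) else q
        if len(q)>9:
            r=cv2.minAreaRect(q[:,:2].astype(np.float32));print(n,nm,len(q),"x",q[:,0].min(),q[:,0].max(),"y",q[:,1].min(),q[:,1].max(),"z",np.median(q[:,2]),np.round(r[1],1),r[2])
            if nm=="stack":print(" plane",np.linalg.lstsq(np.c_[q[:,:2],np.ones(len(q))],q[:,2],rcond=None)[0].round(3))
E
python3 look.py s4.png
```

```text
[560.4 -58.1  48. ] [180.    0.   93.9] [ 0.5 -3.1 -1.1] 15.95
top p1 240 x 0.17650553450493695 136.70634045600386 y -36.531755211292335 36.98670780231139 z 30.109700927288372 [ 66.8 142.4] 51.018150329589844
top stack 345 x -27.77594389583443 27.84700202368393 y -27.904408567722033 27.86713732641266 z 72.17315883708147 [55.6 55.7] 0.27186819911003113
 plane [ 0.  -0.  72.4]
scene p1 470 x 1.1766001838616897 81.06550755541468 y -36.1319316617423 36.97144639236199 z 29.252797860067517 [79.8 73.1] 0.2650570273399353
scene stack 338 x -27.92663076663028 27.923076777591003 y -27.959964467816498 27.823945451222485 z 70.18600093564737 [56.  55.6] 89.45223999023438
 plane [ 0.1 -0.  70.3]
```

Emit:
{"method": "send_rows", "body": {"targets": [[[0,0,0,-0.0021,0.035,0,1],[0,0,0,-0.0021,0.035,0,1],[0,0,0,-0.0021,0.035,0,1],[0,0,0,-0.0021,0.035,0,1],[0,0,0,-0.0021,0.035,0,1],[0,0,0,-0.0015,0.025,0,1],[0,0,0,0,0,0,1]]]}}

```text
time_s: 16.75
ee_pos: [557.8, -17.7, 47.9]
ee_rot: [-180.0, -0.0, 93.9]
force: [0.5, -0.5, -3.0]
gripper_width: 18.0
gripper_force: 40.0
```

```bash
python3 look.py s5.png
```

```text
[557.8 -17.7  47.9] [-180.    -0.    93.9] [ 0.5 -0.5 -3. ] 16.75
top p1 470 x 0.1886366978800051 136.94204285580338 y -31.9820073834058 36.536841831597876 z 29.925296866247095 [ 66.3 138.1] 88.31980895996094
top stack 333 x -27.925628689252385 27.966657800527788 y -27.999194622555173 27.97424251297819 z 68.61392998535052 [55.8 55.7] 1.3249105215072632
 plane [-0.   0.  68.8]
scene p1 717 x 0.0017662274001569588 119.70155346513921 y -36.47397787764905 36.81495026411111 z 29.314334313571976 [ 72.2 121. ] 88.250732421875
scene stack 386 x -27.82332748508822 27.61017125309613 y -27.957507651726534 27.988694454925955 z 67.28979596467923 [55.4 55.9] 0.024554723873734474
 plane [-0.  -0.  67.3]
```

View pics/s5.png

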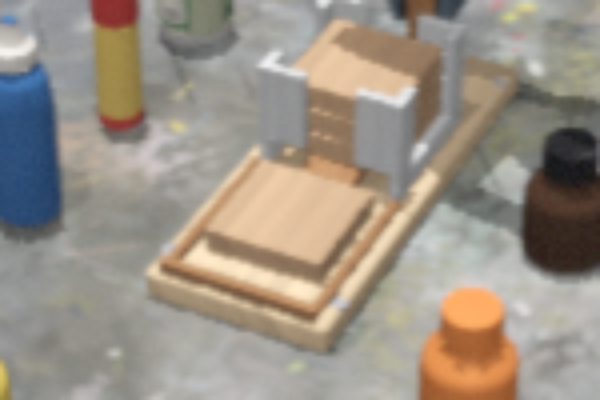

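Panel 1 lies flat on the outfeed at (290,215), clear of the angles, and the other three rest level on the blade. I'll draw the stick back.

Emit:
{"method": "send_rows", "body": {"targets": [[[0,0,0,0.003,-0.05,0,1],[0,0,0,0.006,-0.1,0,1],[0,0,0,0.006,-0.1,0,1],[0,0,0,0.006,-0.1,0,1],[0,0,0,0.006,-0.1,0,1],[0,0,0,0.006,-0.1,0,1],[0,0,0,0.006,-0.1,0,1],[0,0,0,0.006,-0.1,0,1],[0,0,0,0,0,0,1]]]}}

```text
time_s: 17.75
ee_pos: [567.4, -171.7, 48.2]
ee_rot: [179.9, 0.1, 93.7]
force: [0.1, 0.3, -1.5]
gripper_width: 17.7
gripper_force: 40.0
```

```bash
python3 look.py s6.png
```

```text
[ 567.4 -171.7   48.2] [179.9   0.1  93.7] [ 0.1  0.3 -1.5] 17.75
top p1 444 x 0.15879699479767323 136.76248964233213 y -31.656613735637126 36.995981279253286 z 29.98785994751097 [ 64.6 139.2] 87.00973510742188
top stack 339 x -27.737120679609884 27.40003720706097 y -27.807326290370092 27.765229450432894 z 58.66364564027299 [55.2 53.7] 87.29816436767578
 plane [-0.  -0.  58.9]
scene p1 708 x 0.11099242139288441 119.52118560984985 y -35.50996806850522 35.838621708365565 z 29.31999162058196 [119.3  71.3] 0.30510324239730835
scene stack 325 x -27.919971132531163 27.559229898150434 y -27.74595227844716 27.877607157461604 z 57.38802422157107 [55.5 55.6] 89.76350402832031
 plane [ 0.   0.  57.4]
```

View pics/s6.png

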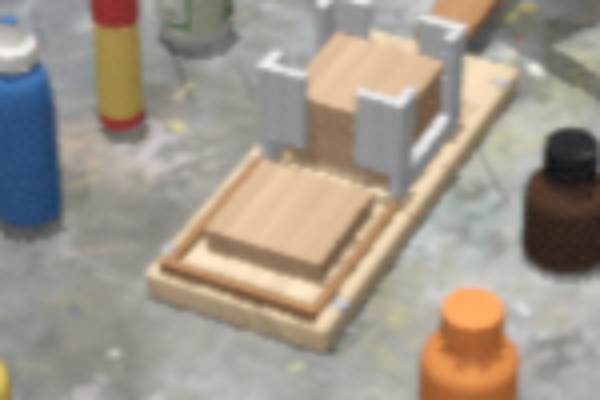

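The stack has dropped squarely (level, top at about 58 mm) and panel 1 is still flat on the outfeed. I'll put the stick back in its old place.

Emit:
{"method": "send_rows", "body": {"targets": [[[0,0,0,0,-0.05,0.1,1],[0,0,0,0,0,0.15,1],[0,0,0,0,0,0.15,1],[0,0,-0.0635,-0.0356,-0.0281,0,1],[0,0,-0.0635,-0.0356,-0.0281,0,1],[0,0,-0.0635,-0.0356,-0.0281,0,1],[0,0,-0.0635,-0.0356,-0.0281,0,1],[0,0,-0.0635,-0.0356,-0.0281,0,1],[0,0,-0.0635,-0.0356,-0.0281,0,1],[0,0,-0.0635,-0.0356,-0.0281,0,1],[0,0,-0.0635,-0.0356,-0.0281,0,1],[0,0,-0.0635,-0.0356,-0.0281,0,1]]]}}

```text
time_s: 19.05
ee_pos: [502.5, -228.4, 128.0]
ee_rot: [-180.0, -0.0, 42.3]
force: [-0.4, -0.7, -1.4]
gripper_width: 18.0
gripper_force: 40.0
```

Emit:
{"method": "send_rows", "body": {"targets": [[[0,0,-0.0635,-0.0356,-0.0281,0,1],[0,0,-0.0635,-0.0356,-0.0281,0,1],[0,0,-0.0635,-0.0356,-0.0281,0,1],[0,0,-0.0635,-0.0356,-0.0281,0,1],[0,0,-0.0635,-0.0356,-0.0281,0,1],[0,0,-0.0635,-0.0356,-0.0281,0,1],[0,0,-0.0635,-0.0356,-0.0281,0,1],[0,0,0,0,0,-0.15,1],[0,0,0,0,0,-0.15,1],[0,0,0,0,0,-0.12,1],[0,0,0,0,0,-0.03,1],[0,0,0,0,0,0,1]]]}}

```text
time_s: 20.25
ee_pos: [452.8, -267.7, 37.5]
ee_rot: [-179.9, 0.1, 2.5]
force: [0.5, 0.4, -0.7]
gripper_width: 17.7
gripper_force: 40.0
```

Contact is expected at about z = 31.

Emit:
{"method": "send_rows", "body": {"targets": [[[0,0,0,0,0,-0.015,1],[0,0,0,0,0,-0.01,1],[0,0,0,0,0,0,1]]]}}

```text
time_s: 20.55
ee_pos: [453.5, -268.7, 33.6]
ee_rot: [180.0, -0.1, 2.4]
force: [0.2, 0.4, -0.6]
gripper_width: 18.0
gripper_force: 40.0
```

Emit:
{"method": "send_rows", "body": {"targets": [[[0,0,0,0,0,-0.005,1],[0,0,0,0,0,0,1]]]}}

```text
time_s: 20.75
ee_pos: [453.2, -268.6, 32.2]
ee_rot: [180.0, -0.0, 2.4]
force: [0.2, -0.2, -1.2]
gripper_width: 17.9
gripper_force: 40.0
```

Emit:
{"method": "send_rows", "body": {"targets": [[[0,0,0,0,0,-0.005,1],[0,0,0,0,0,0,1]]]}}

```text
time_s: 20.95
ee_pos: [453.3, -268.7, 31.2]
ee_rot: [180.0, -0.0, 2.4]
force: [0.4, -0.1, 0.3]
gripper_width: 18.1
gripper_force: 40.0
```

Emit:
{"method": "send_rows", "body": {"targets": [[[0,0,0,0,0,-0.002,1],[0,0,0,0,0,0,1]]]}}

```text
time_s: 21.15
ee_pos: [453.3, -268.7, 31.1]
ee_rot: [180.0, -0.0, 2.4]
force: [-0.9, 0.0, 4.7]
gripper_width: 18.0
gripper_force: 40.0
```

On the table. I'll release and rise.

Emit:
{"method": "send_rows", "body": {"targets": [[[0,0,0,0,0,0,0.6],[0,0,0,0,0,0,0],[0,0,0,0,0,0,-0.5],[0,0,0,0,0,0,-1],[0,0,0,0,0,0,-1],[0,0,0,0,0,0.1,-1],[0,0,0,0,0,0.2,-1],[0,0,0,0,0,0.2,-1],[0,0,0,0,0,0.2,-1],[0,0,0,0,0,0.15,-1],[0,0,0,0,0,0,-1]]]}}

```text
time_s: 22.25
ee_pos: [455.4, -269.9, 205.2]
ee_rot: [179.7, -0.5, 2.4]
force: [0.1, -0.4, -1.0]
gripper_width: 90.9
gripper_force: 0.0
```

```bash
python3 - <<'E'
from h import *
print(env.state()["ee_pos"])
w=optics.grab_frame("wrist")[0];s=optics.grab_frame("scene")[0]
save("v9.png",np.vstack([cv2.resize(w,(400,300)),cv2.resize(s[140:400,170:517],(400,300))]))
E
```

```text
[ 455.41471867 -269.9489414   205.18567561]
```

View pics/v9.png

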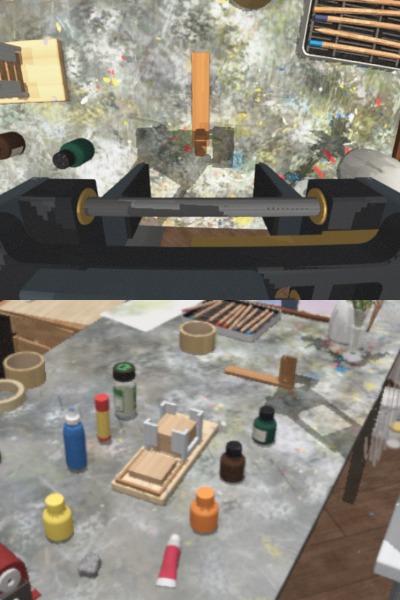

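The stick lies flat with its handle up at (288,370). The bottle is upright at (264,425), the panel is on the outfeed at (148,467), and everything else is where it was.

```bash
python3 -c "
from workcell import env
print(env.job_done())"
```

```text
the job is handed in; nothing more can be done
None
```

The job is done and handed in at about 22 s of the 70 s: the ink bottle stands upright on the table, panel 1 lies flat on the outfeed clear of the angles, the other three panels sit squarely at the bottom, and the stick lies flat, handle up.

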